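# Return a stone sample through the spring flap of the returns box

## Task

On the shelf of the wooden sample-returns box lie an oblong and a round stone sample. Return the oblong one through the flap it lies in front of: push the spring flap open with one fingertip and, while that finger holds it open, push the sample over the sill with the other finger so that it drops inside, then let the flap swing shut. Do not pick the sample up or lift it off the shelf, and leave the round sample and the other things on the counter where they are.

Things in the scene. Friction and masses are not known exactly. Their poses are not given: they have to be found in the camera images.
- returns_box: Fixed wooden returns box, 260 deep (x) by 280 wide (y). Origin on the table under the middle of the sill line; +x points from the shelf into the box, z up. Shelf: x -105 to 0, flat top at z = 125, its edge (the sill) at x = 0. Beyond it a bin under two flaps side by side, centred at y = +68 (left) and -68 (right), hinged at x = 90, z = 170.
- bin_floor (a point): Middle of the bin's inner floor, 10 above the table; axes as the box. The bin is 149 long from the sill and 264 wide inside, with a clear back wall. Beyond the sill side walls and an 8 thick divider at y = 0 stand up to 170 above the table; each flap lane is 128 wide, open above. A 6 thick hood strip, top at 170, covers x 98 to 155 of the box. Nothing is higher than 175.
- flap_left (a joint): Angle of the left flap (+y side of the box) in rad: 0 shut, positive = lower edge swung down and inward (+x of the box), stop at 1.3. A spring shuts it whenever it is let go (about 0.12 N m at shut, 0.23 N m at 0.9 rad).
- flap_left_hinge (a point): Middle of the hinge line of the left flap: a bare aluminium plate 98 long, 112 wide, 4 thick. Axes as the box. When shut it slopes from the hinge down towards -x of the box, ending just above the sill; pressed from above or from the shelf side it swings down into the box.
- sill_left (a point): Middle of the shelf's edge (the sill) under the left flap, on the shelf surface, 125 above the table; axes as the box. The hinge lies 90 further along +x and 45 higher.
- flap_right (a joint): Angle of the right flap (-y side of the box) in rad: 0 shut, positive = lower edge swung down and inward (+x of the box), stop at 1.3. A spring shuts it whenever it is let go (about 0.12 N m at shut, 0.23 N m at 0.9 rad).
- flap_right_hinge (a point): Middle of the hinge line of the right flap: a bare aluminium plate 98 long, 112 wide, 4 thick. Axes as the box. When shut it slopes from the hinge down towards -x of the box, ending just above the sill; pressed from above or from the shelf side it swings down into the box.
- sill_right (a point): Middle of the shelf's edge (the sill) under the right flap, on the shelf surface, 125 above the table; axes as the box. The hinge lies 90 further along +x and 45 higher.
- oblong_sample: Loose oblong stone block, 28 (x) by 60 (y) by 22 high, about 0.11 kg (may differ by 30 %), on the shelf in front of one of the flaps (left or right), its long side roughly along the sill, its centre 30 to 45 before the sill. Origin at the centre of its underside.
- round_sample: Loose disc of the same stone, 50 diameter, 22 high, on the shelf in front of the other flap. Leave it alone. Origin at the centre of its underside.
- plant_pot: Bystander: white pot with a small plant, 70 diameter, 90 high; on the table. Origin under its centre.
- basket: Bystander: white slatted basket 120 x 170 x 65 high, on the table. Origin under its centre.
- tile_carton: Bystander: flat cardboard carton 140 x 140 x 50 high, on the table. Origin under its centre.
- mug: Bystander: blue mug, 76 diameter, 85 high, on the table behind the box. Origin under its centre.
- card_stand: Bystander: small wooden stand with an upright blank card, 50 x 90 x 70 high, on the table. Origin under its centre.
Things that resemble listed ones, but are neither listed nor needed, are in the scene too. Leave any green or yellow look-alike of the oblong_sample alone.

How it is judged:
On the way, in this order (a step that is already met when the one before it is completed fails the run):
1. a finger holds the flap in front of the oblong sample open (over 0.12 rad) while the sample still lies on the shelf (((value of joint flap_left above 0.12 rad and contact force between the fingers and flap_left above 0.3 N and y of oblong_sample in the frame of returns_box above 0 m) or (value of joint flap_right above 0.12 rad and contact force between the fingers and flap_right above 0.3 N and y of oblong_sample in the frame of returns_box below 0 m)) and x of oblong_sample in the frame of returns_box below -0.01 m and z of oblong_sample in the frame of returns_box above 0.12 m), for 0.05 s.
2. the other finger pushes the sample onto the sill while the flap is still held open (over 0.2 rad) (((value of joint flap_left above 0.2 rad and contact force between the fingers and flap_left above 0.3 N and y of oblong_sample in the frame of returns_box above 0 m) or (value of joint flap_right above 0.2 rad and contact force between the fingers and flap_right above 0.3 N and y of oblong_sample in the frame of returns_box below 0 m)) and contact force between the fingers and oblong_sample above 0.1 N and x of oblong_sample in the frame of returns_box above -0.008 m), for 0.03 s.
At the end, for the whole second after the job is handed in: The oblong sample lies at rest inside the bin beyond the sill (its origin under 75 mm above the table), both flaps are shut (within 0.06 rad), and the round sample is within 20 mm of where it was (x of oblong_sample in the frame of returns_box between 0 and 0.15 m and y of oblong_sample in the frame of returns_box between -0.135 and 0.135 m and z of oblong_sample in the frame of returns_box below 0.075 m and value of joint each of flap_left, flap_right below 0.06 rad and linear speed of oblong_sample below 0.02 m/s and distance of round_sample from where it was at the start of the episode below 0.02 m); the robot touches nothing.
It fails at once if the oblong sample is lifted (origin more than 15 mm above the shelf) (z of oblong_sample in the frame of returns_box above 0.14 m).
It fails at once if the round sample is shoved more than 20 mm (distance of round_sample from where it was at the start of the episode above 0.02 m).
It fails at once if another thing on the counter is shifted more than 30 mm (distance of any of plant_pot, basket, tile_carton, mug, card_stand from where it was at the start of the episode above 0.03 m).
It also fails if it takes over 35 s, if anything falls off the work surface, if the arm or the gripper's body presses on something with over 40 N, if the wrist force passes 120 N, or if a joint passes its speed limit or range.

## Robot

A 7-joint arm with a two-finger parallel gripper is mounted at the origin on the work surface. World frame = base frame: x ahead of the robot, y to its left, z up, the work surface at z = 0. Lengths are in m, angles in rad, forces in N, time in s.
With the tool pointing down it reaches from about 0.425 to 0.875 m from the base axis. Payload 4.7 kg.
Tool frame: the origin (TCP) lies on the centre line of the jaws, within the pads' length; the fingertips stand 25 mm ahead of it and the grasp point (between the pads) lies 6 mm ahead of it; z points along the fingers, y is the line along which they close (so a half turn about z gives the same grasp; the last joint's range is limited). The gripper opens to 87 mm and grips with 3 to 60 N. Pads are 19 mm wide; open, the fingers measure 117 mm over their backs; the gripper's body (75 mm by 190 mm) begins 51 mm behind the grasp point.
Start: joints at [-1.227, 0.321, -0.07, 1.45, 0.023, 1.371, -0.057], TCP at [0.211, 0.615, 0.248] pointing down, gripper open.
Joint ranges: [-2.86, 2.86], [-0.3, 2.09], [-1.38, 1.24], [0.06, 2.45], [-1.56, 4.7], [0.09, 2.05], [-2.69, 2.69]. Speed limits (rad/s): [2.57, 2.57, 3.14, 3.14, 3.14, 3.14, 3.14].

## Interface

Orientations are given as a rotation vector (axis times angle).
In Python, from cell import bot gives the robot as it stands.
- The arm moves only by the tool play_rows, never from a script. Its argument "series" is a list of rows, each an object of numbers: "gripper": the gripper command: -1 is fully open, 1 is shut, values between are in proportion; "tx", "ty", "tz": the shift along the tool's x, y, z as a fraction of full scale; "wx", "wy", "wz": the turn, a rotation vector about the tool's x, y, z as a fraction of full scale. A call has 1 to 20 rows; each row shifts and turns the commanded pose from where the row before left it, along the tool's axes as they then stand; what a row does not reach is not made up. Full scale, the value 1, is 0.025 m for a shift and 30 degrees for a turn. A row lasts 1/8 s, in which the tool goes at most 62.5 mm and 10.7 degrees, less where a joint would pass 70% of its speed; a pose out of reach is approached as far as the arm can. A call with a number of a shift or a turn outside -1 to 1 is refused whole. A call with a gripper value outside its range is refused whole. The fingers move at their own pace and stop on an object; "force" is the grip in N (left out, the last holds). Time passes only in rows, so rows that do not move let the fingers close. It gives the time, the measured TCP pose, the force, the opening and the grip force at its end, in the units of the state.
- bot.sense(): the state, without advancing time (a new reading comes with each control period).
- bot.read_camera(name): name is "scene" or "top" or "wrist"; returns a dict with "image" (400x640x3 uint8, red, green, blue), "mtx" (3x3 intrinsics, pixels), "rvec" (rotation vector, rad) and "tvec" (3), from world to camera coordinates, as OpenCV has them; the wrist camera has in their place "T_tool_cam" (4x4, takes a point from camera to tool coordinates, whose origin is the TCP and whose axes are the flange's). Camera axes: x right, y down, z forward; pixel columns grow to the right and rows downward; lengths in m; the calibration is good to about 2 mm. A picture is of the moment at which its call begins: read the wrist's pose just before it. There is no depth.
- bot.finish_job(): hands the job in; it is judged then, once.
The state is a dict: "time_s": time; "qpos": joint angles; "qvel": joint speeds; "joint_torque": joint torques, N m; "tcp_pos": TCP position; "eef_rot": TCP orientation; "wrist_force": force on the tool from outside, world axes, zero at the start; "wrist_torque": the same for the moment, N m; "finger_gap": finger opening in m; "grasp_force": force on a finger pad.
Only numpy, scipy, OpenCV 4.12 (cv2) and the standard library are available. Lean on these libraries where they do the work, as an engineer would, in place of code of your own. Each camera call takes 0.05 s, during which the arm holds its last target. There are 200 camera calls.

## Working session

There is one attempt and no reset: what is moved stays moved. The work goes in short steps, Python scripts to look and compute and a tool call to move; the robot and the scene stay as the last step left them, time stands still between calls to the robot, and variables do not carry over. Pictures are saved under pics/ and viewed, at most 10 in all, crops included, and the job is handed in when it is done.

Besides the shell and the picture viewer there is one more tool, called in YAML: its name, and indented under it one key for each argument. play_rows: Moves the arm, as the interface text tells. Shift numbers are shares of 0.025 m and turn numbers shares of 30 degrees, none past 1 either way. Its arguments: {"type":"object","properties":{"series":{"type":"array","items":{"type":"object","properties":{"gripper":{"type":"number"},"tx":{"type":"number"},"ty":{"type":"number"},"tz":{"type":"number"},"wx":{"type":"number"},"wy":{"type":"number"},"wz":{"type":"number"}}}},"force":{"type":"number"}},"required":["series"]}

```bash
mkdir -p pics; ls; python3 - <<'E'
from cell import bot
import cv2,pickle
s=bot.sense();print({k:s[k] for k in('time_s','tcp_pos','eef_rot','finger_gap')})
d={}
for n in('scene','top','wrist'):
    c=bot.read_camera(n);d[n]=c;print(n,c['mtx'],c.get('rvec'),c.get('tvec'),c.get('T_tool_cam'))
    cv2.imwrite(f'pics/{n}0.png',c['image'][:,:,::-1])
pickle.dump((s,d),open('c0.pkl','wb'))
E
```

```text
pics
{'time_s': 0.0, 'tcp_pos': array([0.21037202, 0.61447917, 0.24645381]), 'eef_rot': array([-5.15627167e-01, -3.09875085e+00,  2.99521004e-03]), 'finger_gap': 0.08688479894082832}
scene [[465.64197656   0.         309.04579941]
 [  0.         465.64197656 211.38394059]
 [  0.           0.           1.        ]] [ 0.81258247  2.38495166 -1.30515297] [ 0.40472288 -0.06024582  1.45075042] None
top [[369.59116244   0.         322.47721484]
 [  0.         369.59116244 197.97781091]
 [  0.           0.           1.        ]] [ 2.13634126 -2.11550249  0.21121079] [0.01220768 0.55823512 0.93041925] None
wrist [[327.20228648   0.         320.21577347]
 [  0.         327.20228648 203.41130482]
 [  0.           0.           1.        ]] None None [[ 7.41414050e-04 -9.68728457e-01 -2.48122202e-01  6.75125635e-02]
 [ 9.99999360e-01  9.30378196e-04 -6.44320653e-04 -3.12916635e-05]
 [ 8.55019239e-04 -2.48121565e-01  9.68728526e-01 -1.37069631e-01]
 [ 0.00000000e+00  0.00000000e+00  0.00000000e+00  1.00000000e+00]]
```

View pics/top0.png

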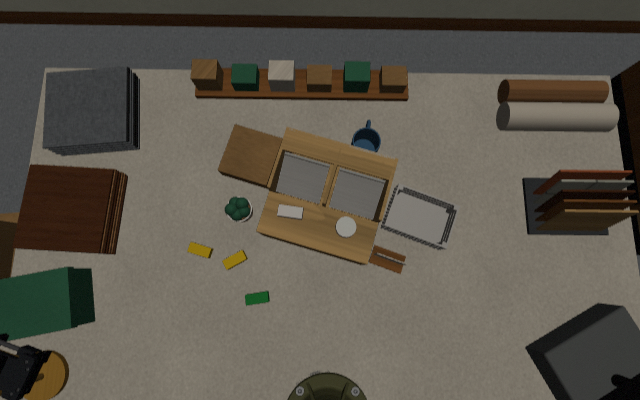

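View pics/scene0.png

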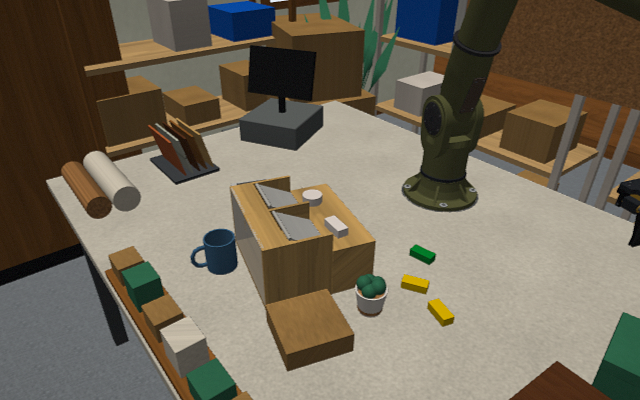

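The top view shows the robot at the bottom and the box around (328,195). The white oblong lies at (290,212) in front of the left flap at (302,178), and the round sample is at (346,227) in front of the right flap. The candidates for the oblong are white (290,212), yellow (200,250) and (235,260), and green (257,298). Only the white one lies on the shelf, so it fits; I'll confirm it in an enlarged crop.

```bash
python3 - <<'E'
import cv2,pickle
s,d=pickle.load(open('c0.pkl','rb'))
im=d['top']['image'][115:275,215:415,::-1]
cv2.imwrite('pics/crop1.png',cv2.resize(im*1,None,fx=3.75,fy=3.75,interpolation=cv2.INTER_CUBIC))
E
```

```text
(no output)
```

View pics/crop1.png

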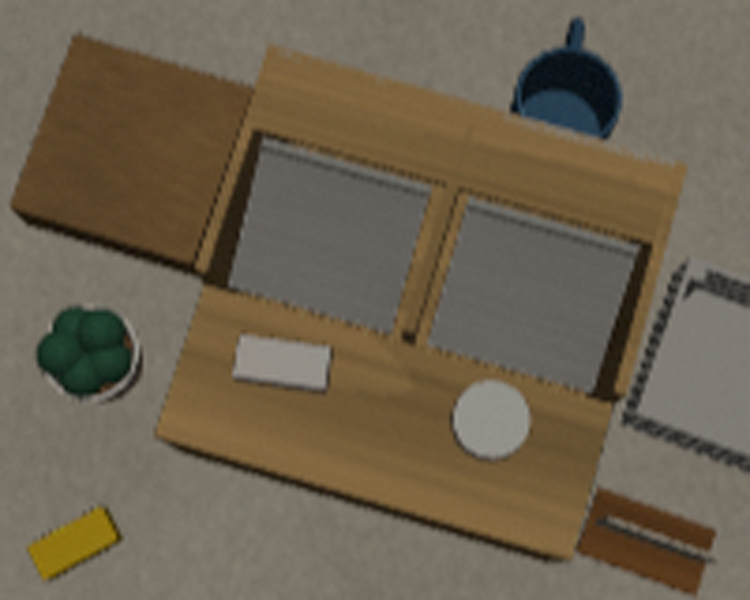

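The crop confirms it: the white block is at crop (282,361) in front of the left flap, and the disc is at (491,418) in front of the right flap.

```bash
cat > h.py <<'E'
import numpy as np,cv2,pickle
from scipy.optimize import least_squares
def proj(c,P): return cv2.projectPoints(np.array(P,float),c['rvec'],c['tvec'],c['mtx'],None)[0][:,0]
def tow(b,P):
    P=np.atleast_2d(np.array(P,float));c,s=np.cos(b[2]),np.sin(b[2])
    return np.c_[b[0]+c*P[:,0]-s*P[:,1],b[1]+s*P[:,0]+c*P[:,1],P[:,2]]
def ray(c,uv,z):
    R=cv2.Rodrigues(np.array(c['rvec']))[0];t=np.array(c['tvec']).ravel()
    d=R.T@np.linalg.solve(c['mtx'],[uv[0],uv[1],1]);o=-R.T@t
    return o+d*(z-o[2])/d[2]
E
python3 - <<'E'
from h import *
s,d=pickle.load(open('c0.pkl','rb'));c=d['top']
f=lambda p:np.array(p)/3.75+[215,115]-.4
P=[[-.105,.14,.125],[-.105,-.14,.125],[.155,.14,.17],[.155,-.14,.17],[0,.14,.125],[0,-.14,.125]]
U=f([[157,435],[570,557],[268,45],[685,167],[205,282],[615,398]])
r=least_squares(lambda b:(proj(c,tow(b,P))-U).ravel(),[.55,0,-.2])
b=r.x;print('box',b,np.degrees(b[2]));print(np.round(r.fun.reshape(-1,2),1))
def inv(w): 
    v=w[:2]-b[:2];cc,ss=np.cos(b[2]),np.sin(b[2]);return np.array([cc*v[0]+ss*v[1],-ss*v[0]+cc*v[1]])
K=[inv(ray(c,u,.147))*1e3 for u in f([[240,336],[331,346],[327,388],[235,376]])]
print('obl',np.round(K,1),np.mean(K,0));e=K[0]-K[1]+K[3]-K[2];print('yaw rel',np.degrees(np.arctan2(-e[0],e[1])))
print('round',inv(ray(c,f([491,418]),.147))*1e3)
sc=d['scene'];print('scene check',proj(sc,tow(b,P)).round())
from scipy.spatial.transform import Rotation as R
print(R.from_rotvec(s['eef_rot']).as_matrix().round(3))
np.save('b.npy',b)
E
```

```text
box [ 0.52494301  0.01599652 -0.27645383] -15.839637571165241
[[-0.9  0. ]
 [ 0.7  0.6]
 [ 0.1 -0.5]
 [ 0.6 -1.5]
 [-0.4  0.1]
 [-0.1  1. ]]
obl [[-30.4 102.8]
 [-20.1  45.3]
 [-46.7  39.9]
 [-55.8  98.1]] [-38.2487309  71.5173934]
yaw rel 9.512475676250778
round [-35.65368158 -64.98503615]
scene check [[375. 241.]
 [325. 183.]
 [261. 252.]
 [228. 187.]
 [332. 252.]
 [288. 191.]]
[[-0.946  0.324 -0.001]
 [ 0.324  0.946 -0.002]
 [-0.    -0.002 -1.   ]]
```

play_rows:
  series:
    - {"gripper": -1, "wz": 0.322}
    - {"gripper": -1, "wz": 0.322}
    - {"gripper": -1, "wz": 0.322}
    - {"gripper": -1, "wz": 0.322}
    - {"gripper": -1, "wz": 0.322}
    - {"gripper": -1, "wz": 0.322}
    - {"gripper": -1, "wz": 0.322}
    - {"gripper": -1, "wz": 0.322}
    - {"gripper": -1, "wz": 0.322}
    - {"gripper": -1}
  force: 20

```text
$.series[0]: bad value
```

```bash
cat > go.py <<'E'
import sys
from h import *
from cell import bot
from scipy.spatial.transform import Rotation as R
b=np.load('b.npy');s=bot.sense();M=R.from_rotvec(s['eef_rot']).as_matrix();p=s['tcp_pos']
t=tow(b,[[float(a) for a in sys.argv[1:4]]])[0]
v=p-[b[0],b[1],0];c,q=np.cos(b[2]),np.sin(b[2])
print('t',s['time_s'],'tcp box mm',np.round([1e3*(c*v[0]+q*v[1]),1e3*(-q*v[0]+c*v[1]),1e3*v[2]],1),'gap',s['finger_gap'],'F',s['wrist_force'].round(1))
print('yaw err tool y',np.degrees(np.arctan2(M[1,1],M[0,1])-b[2]),'z',M[:,2].round(3),'units',((M.T@(t-p))/.025).round(2))
E
python3 go.py -.0185 .07 .22
```

```text
t 0.15 tcp box mm [-466.   490.   246.7] gap 0.0870273983913894 F [ 0.1 -0.  -0.3]
yaw err tool y 86.94416643799381 z [-0.    -0.001 -1.   ] units [-18.77 -15.82   1.09]
```

play_rows:
  series:
    - {"gripper": -1, "tx": 0, "ty": 0, "tz": 0, "wx": 0, "wy": 0, "wz": 0.322}
    - {"gripper": -1, "tx": 0, "ty": 0, "tz": 0, "wx": 0, "wy": 0, "wz": 0.322}
    - {"gripper": -1, "tx": 0, "ty": 0, "tz": 0, "wx": 0, "wy": 0, "wz": 0.322}
    - {"gripper": -1, "tx": 0, "ty": 0, "tz": 0, "wx": 0, "wy": 0, "wz": 0.322}
    - {"gripper": -1, "tx": 0, "ty": 0, "tz": 0, "wx": 0, "wy": 0, "wz": 0.322}
    - {"gripper": -1, "tx": 0, "ty": 0, "tz": 0, "wx": 0, "wy": 0, "wz": 0.322}
    - {"gripper": -1, "tx": 0, "ty": 0, "tz": 0, "wx": 0, "wy": 0, "wz": 0.322}
    - {"gripper": -1, "tx": 0, "ty": 0, "tz": 0, "wx": 0, "wy": 0, "wz": 0.322}
    - {"gripper": -1, "tx": 0, "ty": 0, "tz": 0, "wx": 0, "wy": 0, "wz": 0.322}
  force: 20

```text
time_s: 1.27
tcp_pos: [0.2105, 0.6148, 0.2471]
eef_rot: [2.511, 1.887, -0.001]
wrist_force: [-0.1, 0.0, 0.6]
finger_gap: 0.0869
grasp_force: 0.0
```

```bash
python3 go.py -.0185 .07 .22
```

```text
t 1.275 tcp box mm [-466.   490.2  247.1] gap 0.08693755973934271 F [-0.1  0.   0.6]
yaw err tool y -0.31515382472925363 z [-0.    -0.001 -1.   ] units [-16.71  17.99   1.1 ]
```

play_rows:
  series:
    - {"gripper": -1, "tx": -0.835, "ty": 0.9, "tz": 0, "wx": 0, "wy": 0, "wz": 0}
    - {"gripper": -1, "tx": -0.835, "ty": 0.9, "tz": 0, "wx": 0, "wy": 0, "wz": 0}
    - {"gripper": -1, "tx": -0.835, "ty": 0.9, "tz": 0, "wx": 0, "wy": 0, "wz": 0}
    - {"gripper": -1, "tx": -0.835, "ty": 0.9, "tz": 0, "wx": 0, "wy": 0, "wz": 0}
    - {"gripper": -1, "tx": -0.835, "ty": 0.9, "tz": 0, "wx": 0, "wy": 0, "wz": 0}
    - {"gripper": -1, "tx": -0.835, "ty": 0.9, "tz": 0, "wx": 0, "wy": 0, "wz": 0}
    - {"gripper": -1, "tx": -0.835, "ty": 0.9, "tz": 0, "wx": 0, "wy": 0, "wz": 0}
    - {"gripper": -1, "tx": -0.835, "ty": 0.9, "tz": 0, "wx": 0, "wy": 0, "wz": 0}
    - {"gripper": -1, "tx": -0.835, "ty": 0.9, "tz": 0, "wx": 0, "wy": 0, "wz": 0}
    - {"gripper": -1, "tx": -0.835, "ty": 0.9, "tz": 0, "wx": 0, "wy": 0, "wz": 0}
    - {"gripper": -1, "tx": -0.835, "ty": 0.9, "tz": 0, "wx": 0, "wy": 0, "wz": 0}
    - {"gripper": -1, "tx": -0.835, "ty": 0.9, "tz": 0, "wx": 0, "wy": 0, "wz": 0}
    - {"gripper": -1, "tx": -0.835, "ty": 0.9, "tz": 0, "wx": 0, "wy": 0, "wz": 0}
    - {"gripper": -1, "tx": -0.835, "ty": 0.9, "tz": 0, "wx": 0, "wy": 0, "wz": 0}
    - {"gripper": -1, "tx": -0.835, "ty": 0.9, "tz": 0, "wx": 0, "wy": 0, "wz": 0}
    - {"gripper": -1, "tx": -0.835, "ty": 0.9, "tz": 0, "wx": 0, "wy": 0, "wz": 0}
    - {"gripper": -1, "tx": -0.835, "ty": 0.9, "tz": 0, "wx": 0, "wy": 0, "wz": 0}
    - {"gripper": -1, "tx": -0.835, "ty": 0.9, "tz": 0, "wx": 0, "wy": 0, "wz": 0}
    - {"gripper": -1, "tx": -0.835, "ty": 0.9, "tz": 0, "wx": 0, "wy": 0, "wz": 0}
    - {"gripper": -1, "tx": -0.835, "ty": 0.9, "tz": 0, "wx": 0, "wy": 0, "wz": 0}

```text
time_s: 3.78
tcp_pos: [0.5298, 0.0897, 0.2474]
eef_rot: [-2.506, -1.894, 0.0]
wrist_force: [0.6, 0.4, 0.5]
finger_gap: 0.0868
grasp_force: 0.0
```

```bash
python3 go.py -.0185 .07 .2; python3 - <<'E'
from h import *
from cell import bot
from scipy.spatial.transform import Rotation as R
s=bot.sense();c=bot.read_camera('wrist');pickle.dump((s,c),open('c1.pkl','wb'))
W=np.eye(4);W[:3,:3]=R.from_rotvec(s['eef_rot']).as_matrix();W[:3,3]=s['tcp_pos']
T=np.linalg.inv(W@c['T_tool_cam']);c['rvec']=cv2.Rodrigues(T[:3,:3])[0];c['tvec']=T[:3,3]
im=c['image'][:,:,::-1].copy();b=np.load('b.npy')
for u in proj(c,tow(b,[[0,.004,.125],[0,.132,.125],[-.105,.14,.125],[-.105,0,.125],[-.0382,.0715,.147],[.09,.068,.17]])): cv2.circle(im,(int(u[0]),int(u[1])),3,(0,0,255),1)
cv2.imwrite('pics/w1.png',im)
E
```

```text
t 3.775 tcp box mm [-15.5  72.2 247.4] gap 0.08681880040120818 F [0.6 0.4 0.5]
yaw err tool y 0.015055139275541956 z [-0.  0. -1.] units [-0.09 -0.12  1.9 ]
```

View pics/w1.png

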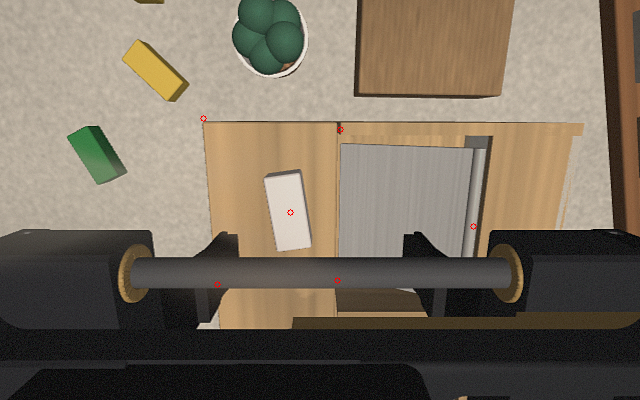

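The predicted sill (337,130) and sample centre (290,212) match the picture within 2 px. The rear finger will come down about 8 mm behind the sample.

play_rows:
  series:
    - {"gripper": -1, "tx": -0.05, "ty": -0.12, "tz": 0.6, "wx": 0, "wy": 0, "wz": 0}
    - {"gripper": -1, "tx": 0, "ty": 0, "tz": 0.6, "wx": 0, "wy": 0, "wz": 0}
    - {"gripper": -1, "tx": 0, "ty": 0, "tz": 0.6, "wx": 0, "wy": 0, "wz": 0}
    - {"gripper": -1, "tx": 0, "ty": 0, "tz": 0.6, "wx": 0, "wy": 0, "wz": 0}
    - {"gripper": -1, "tx": 0, "ty": 0, "tz": 0.4, "wx": 0, "wy": 0, "wz": 0}
    - {"gripper": -1, "tx": 0, "ty": 0, "tz": 0.2, "wx": 0, "wy": 0, "wz": 0}
    - {"gripper": -1, "tx": 0, "ty": 0, "tz": 0.2, "wx": 0, "wy": 0, "wz": 0}
    - {"gripper": -1, "tx": 0, "ty": 0, "tz": 0.2, "wx": 0, "wy": 0, "wz": 0}
    - {"gripper": -1, "tx": 0, "ty": 0, "tz": 0.2, "wx": 0, "wy": 0, "wz": 0}
    - {"gripper": -1, "tx": 0, "ty": 0, "tz": 0, "wx": 0, "wy": 0, "wz": 0}

```text
time_s: 5.08
tcp_pos: [0.5261, 0.0903, 0.1573]
eef_rot: [-2.506, -1.894, 0.0]
wrist_force: [-0.6, -0.2, 1.2]
finger_gap: 0.0871
grasp_force: 1.0
```

```bash
python3 go.py -.0185 .07 .155; python3 - <<'E'
from cell import bot
import cv2
c=bot.read_camera('scene')['image'][150:290,200:400,::-1]
cv2.imwrite('pics/s2.png',cv2.resize(c*1,None,fx=4,fy=4,interpolation=cv2.INTER_CUBIC))
E
```

```text
t 5.075 tcp box mm [-19.2  71.8 157.3] gap 0.08705216310641158 F [-0.6 -0.2  1.2]
yaw err tool y 0.010370942269026889 z [-0.  0. -1.] units [-0.07  0.03  0.09]
```

View pics/s2.png

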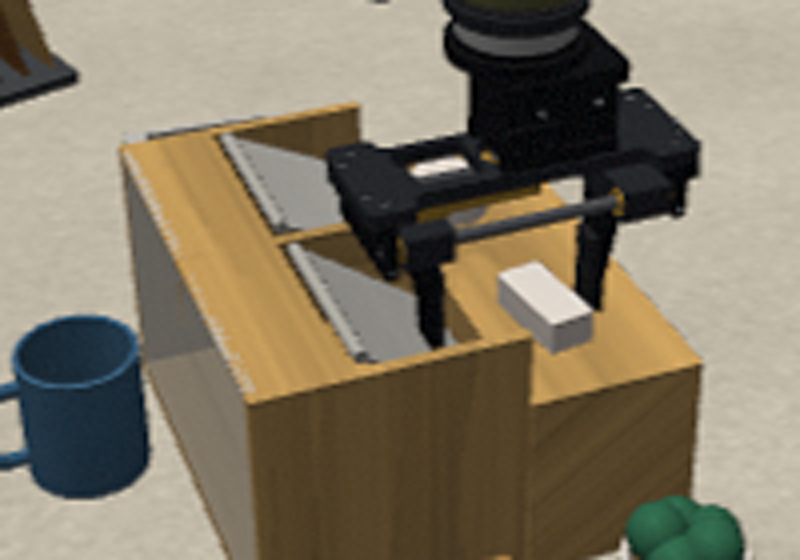

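The front finger (crop 430,340) has pushed the left flap open, and the rear finger (595,300) stands behind the sample (545,305). I'll lower a little and push forward.

play_rows:
  series:
    - {"gripper": -1, "tx": 0, "ty": 0, "tz": 0.11, "wx": 0, "wy": 0, "wz": 0}
    - {"gripper": -1, "tx": 0, "ty": 0.1, "tz": 0, "wx": 0, "wy": 0, "wz": 0}
    - {"gripper": -1, "tx": 0, "ty": 0.13, "tz": 0, "wx": 0, "wy": 0, "wz": 0}
    - {"gripper": -1, "tx": 0, "ty": 0.13, "tz": 0, "wx": 0, "wy": 0, "wz": 0}
    - {"gripper": -1, "tx": 0, "ty": 0.13, "tz": 0, "wx": 0, "wy": 0, "wz": 0}
    - {"gripper": -1, "tx": 0, "ty": 0.13, "tz": 0, "wx": 0, "wy": 0, "wz": 0}
    - {"gripper": -1, "tx": 0, "ty": 0.13, "tz": 0, "wx": 0, "wy": 0, "wz": 0}
    - {"gripper": -1, "tx": 0, "ty": 0.13, "tz": 0, "wx": 0, "wy": 0, "wz": 0}
    - {"gripper": -1, "tx": 0, "ty": 0.13, "tz": 0, "wx": 0, "wy": 0, "wz": 0}
    - {"gripper": -1, "tx": 0, "ty": 0, "tz": 0, "wx": 0, "wy": 0, "wz": 0}

```text
time_s: 6.38
tcp_pos: [0.5505, 0.0832, 0.1546]
eef_rot: [-2.506, -1.894, 0.001]
wrist_force: [-5.3, 2.1, -0.7]
finger_gap: 0.087
grasp_force: 1.9
```

```bash
python3 go.py .026 .07 .155; python3 - <<'E'
from cell import bot
import cv2
c=bot.read_camera('scene')['image'][150:290,200:400,::-1]
cv2.imwrite('pics/s3.png',cv2.resize(c*1,None,fx=4,fy=4,interpolation=cv2.INTER_CUBIC))
E
```

```text
t 6.375 tcp box mm [  6.2  71.6 154.6] gap 0.08702361928081406 F [-5.3  2.1 -0.7]
yaw err tool y -0.00438290029247597 z [-0.001 -0.    -1.   ] units [-0.07  0.79 -0.02]
```

View pics/s3.png

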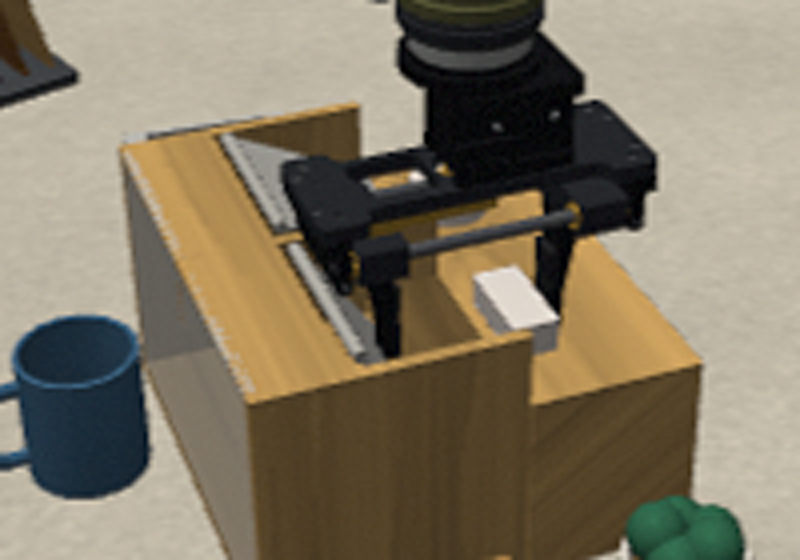

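The flap is held wide open and the sample is sliding with the rear finger (crop 515,305). I'll continue with the rear finger by closing the gripper while advancing, so the front finger stays on the flap.

play_rows:
  series:
    - {"gripper": -0.93, "tx": 0, "ty": 0.08, "tz": 0, "wx": 0, "wy": 0, "wz": 0}
    - {"gripper": -0.86, "tx": 0, "ty": 0.08, "tz": 0, "wx": 0, "wy": 0, "wz": 0}
    - {"gripper": -0.79, "tx": 0, "ty": 0.08, "tz": 0, "wx": 0, "wy": 0, "wz": 0}
    - {"gripper": -0.72, "tx": 0, "ty": 0.08, "tz": 0, "wx": 0, "wy": 0, "wz": 0}
    - {"gripper": -0.65, "tx": 0, "ty": 0.08, "tz": 0, "wx": 0, "wy": 0, "wz": 0}
    - {"gripper": -0.58, "tx": 0, "ty": 0.08, "tz": 0, "wx": 0, "wy": 0, "wz": 0}
    - {"gripper": -0.51, "tx": 0, "ty": 0.08, "tz": 0, "wx": 0, "wy": 0, "wz": 0}
    - {"gripper": -0.44, "tx": 0, "ty": 0.08, "tz": 0, "wx": 0, "wy": 0, "wz": 0}
    - {"gripper": -0.37, "tx": 0, "ty": 0.08, "tz": 0, "wx": 0, "wy": 0, "wz": 0}
    - {"gripper": -0.3, "tx": 0, "ty": 0.08, "tz": 0, "wx": 0, "wy": 0, "wz": 0}
    - {"gripper": -0.23, "tx": 0, "ty": 0.08, "tz": 0, "wx": 0, "wy": 0, "wz": 0}
    - {"gripper": -0.17, "tx": 0, "ty": 0.08, "tz": 0, "wx": 0, "wy": 0, "wz": 0}
    - {"gripper": -0.17, "tx": 0, "ty": 0, "tz": 0, "wx": 0, "wy": 0, "wz": 0}
    - {"gripper": -0.17, "tx": 0, "ty": 0, "tz": 0, "wx": 0, "wy": 0, "wz": 0}

```text
time_s: 8.18
tcp_pos: [0.5732, 0.0768, 0.1545]
eef_rot: [-2.506, -1.894, 0.001]
wrist_force: [-5.6, 2.0, -1.6]
finger_gap: 0.0513
grasp_force: 2.1
```

```bash
python3 go.py .026 .07 .155; python3 - <<'E'
from cell import bot
import cv2
c=bot.read_camera('scene')['image'][150:290,200:400,::-1]
cv2.imwrite('pics/s4.png',cv2.resize(c*1,None,fx=4,fy=4,interpolation=cv2.INTER_CUBIC))
E
```

```text
t 8.175 tcp box mm [ 29.8  71.7 154.5] gap 0.05125371994571481 F [-5.6  2.  -1.6]
yaw err tool y 0.01853350246498231 z [-0.001 -0.    -1.   ] units [-0.07 -0.15 -0.02]
```

View pics/s4.png

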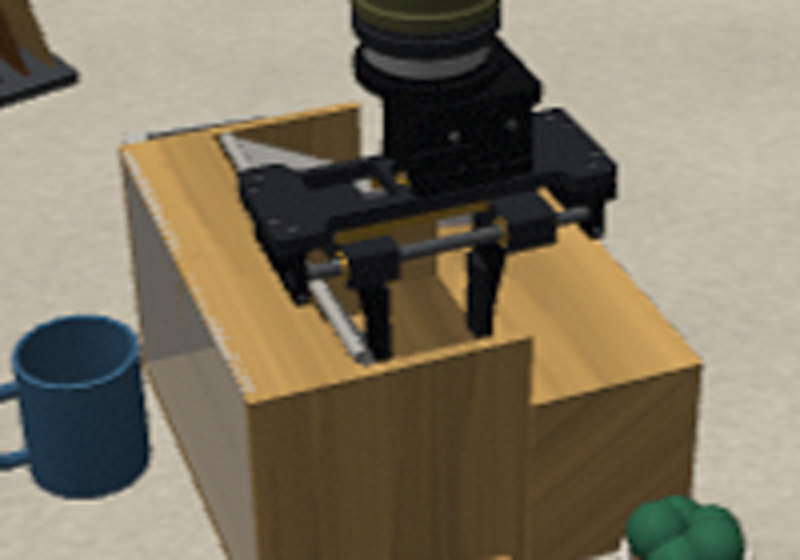

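The sample is no longer on the shelf or between the fingers (crop 480,320). I'll check with the wrist camera that it lies down in the bin before letting the flap shut.

```bash
python3 - <<'E'
from cell import bot
import cv2
c=bot.read_camera('wrist')['image'][:,:,::-1]
cv2.imwrite('pics/w5.png',cv2.convertScaleAbs(c*1,alpha=1.6))
E
```

```text
(no output)
```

View pics/w5.png

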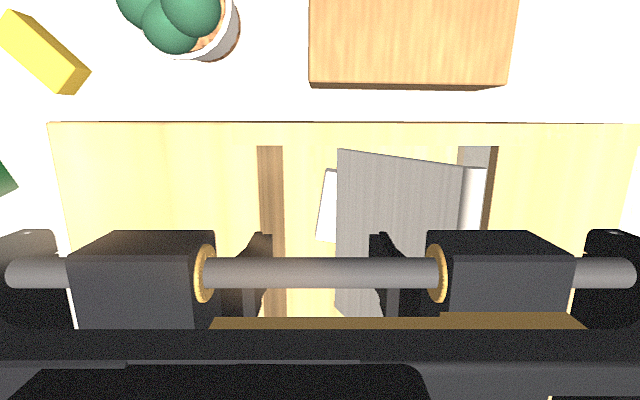

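The white sample lies on the bin floor at (328,205), partly under the flap. I'll lift straight up so the flap swings shut.

play_rows:
  series:
    - {"gripper": -0.17, "tx": 0, "ty": -0.2, "tz": -0.2, "wx": 0, "wy": 0, "wz": 0}
    - {"gripper": -0.17, "tx": 0, "ty": -0.2, "tz": -0.3, "wx": 0, "wy": 0, "wz": 0}
    - {"gripper": -0.17, "tx": 0, "ty": 0, "tz": -0.3, "wx": 0, "wy": 0, "wz": 0}
    - {"gripper": -0.17, "tx": 0, "ty": 0, "tz": -0.4, "wx": 0, "wy": 0, "wz": 0}
    - {"gripper": -0.17, "tx": 0, "ty": 0, "tz": -0.5, "wx": 0, "wy": 0, "wz": 0}
    - {"gripper": -0.17, "tx": 0, "ty": 0, "tz": -0.6, "wx": 0, "wy": 0, "wz": 0}
    - {"gripper": -0.17, "tx": 0, "ty": 0, "tz": -0.8, "wx": 0, "wy": 0, "wz": 0}
    - {"gripper": -0.17, "tx": 0, "ty": 0, "tz": -0.8, "wx": 0, "wy": 0, "wz": 0}
    - {"gripper": -0.17, "tx": 0, "ty": -0.8, "tz": -0.6, "wx": 0, "wy": 0, "wz": 0}
    - {"gripper": -0.17, "tx": 0, "ty": -0.8, "tz": 0, "wx": 0, "wy": 0, "wz": 0}
    - {"gripper": -0.17, "tx": 0, "ty": -0.8, "tz": 0, "wx": 0, "wy": 0, "wz": 0}
    - {"gripper": -0.17, "tx": 0, "ty": 0, "tz": 0, "wx": 0, "wy": 0, "wz": 0}
    - {"gripper": -0.17, "tx": 0, "ty": 0, "tz": 0, "wx": 0, "wy": 0, "wz": 0}

```text
time_s: 9.9
tcp_pos: [0.5073, 0.0955, 0.268]
eef_rot: [2.506, 1.893, 0.002]
wrist_force: [0.1, -0.3, -0.7]
finger_gap: 0.051
grasp_force: 0.0
```

```bash
python3 go.py 0 .07 .25; python3 - <<'E'
from cell import bot
import cv2
c=bot.read_camera('scene')['image'][150:290,200:400,::-1]
cv2.imwrite('pics/s6.png',cv2.resize(c*1,None,fx=4,fy=4,interpolation=cv2.INTER_CUBIC))
E
```

```text
t 9.9 tcp box mm [-38.7  71.6 268. ] gap 0.051016116556162776 F [ 0.1 -0.3 -0.7]
yaw err tool y -0.02119325737369312 z [ 0.002  0.    -1.   ] units [-0.06  1.55  0.72]
```

View pics/s6.png

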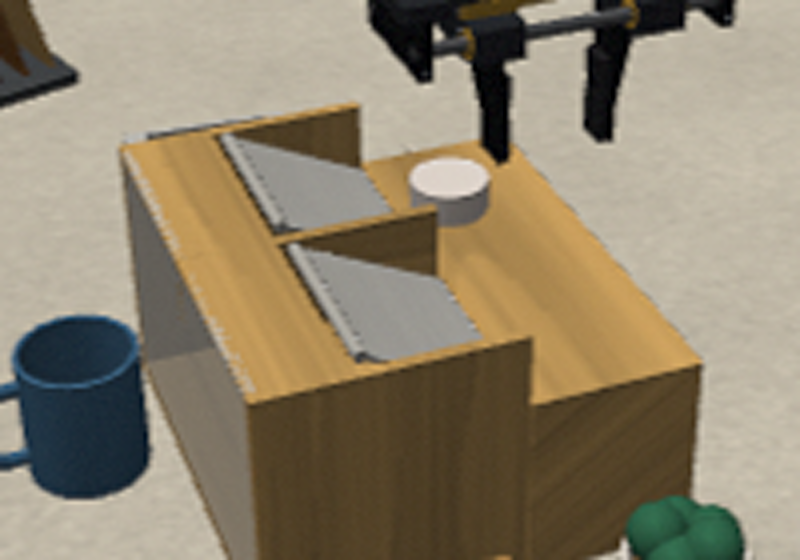

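Both flaps are shut (crop 330,190 and 390,300), the round sample is in place at (450,190), the shelf in front of the left flap is empty, and the gripper is clear.

```bash
python3 -c "
from cell import bot
print(bot.finish_job())"
```

```text
the job is handed in; nothing more can be done
None
```

The oblong sample went through the left flap and lies on the bin floor, both flaps are shut, and the round sample is where it was; I handed the job in after about 10 s, but no verdict came back.

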